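# Fetch the rear dipping cup from a crowded hook in a pottery studio

### The arm

A 7-joint arm with a two-finger parallel gripper is mounted at the origin on the work surface. World frame = base frame: x ahead of the robot, y to its left, z up, the work surface at z = 0. Lengths are in m, angles in rad, forces in N, time in s.
With the tool pointing down it reaches from about 0.425 to 0.825 m from the base axis. Payload 3.6 kg.
Tool frame: the origin (TCP) lies where the fingers leave the gripper's body, on its centre line; the fingertips stand 73 mm ahead of it and the grasp point (between the pads) lies 54 mm ahead of it; z points along the fingers, y is the line along which they close (so a half turn about z gives the same grasp; the last joint's range is limited). The gripper opens to 85 mm and grips with 20 to 120 N. Pads are 22 mm wide; open, the fingers measure 114 mm over their backs; the gripper's body (76 mm by 85 mm) begins 54 mm behind the grasp point. The pads swing forward as they close: fully open they stand 13 mm farther back than shut.
Start: joints at [1.21, 0.615, -0.013, 1.423, 0.008, 1.103, -0.04], TCP at [0.213, -0.614, 0.304] pointing down, gripper open.
Joint ranges: [-3.12, 3.12], [-0.3, 2.06], [-1.34, 1.32], [0.26, 2.42], [-1.36, 4.5], [0.01, 1.98], [-2.84, 2.84]. Speed limits (rad/s): [2.79, 2.79, 3.14, 3.14, 3.14, 3.14, 3.14].

### API

Orientations are given as a unit quaternion [x, y, z, w].
In Python, from station import arm, snapshot, camera_info, ticket gives the robot as it stands. Calls block until the motion is done:
- arm.movep(position, orientation): joint-space move of the TCP to a pose.
- arm.line_to(position, velocity=0.15, ori=None): straight line of the TCP; ori=None keeps the orientation; velocity is the mean speed in m/s.
- arm.move_j(angles): joint-space move.
- arm.move_gripper(opening, effort=None): opening from 0.0 (shut) to 1.0 (fully open); effort is the grip in N (None keeps the last); returns when the fingers have stopped.
- arm.pause(seconds).
- arm.ik(position, orientation): joint angles nearest the present ones, or None.
- snapshot(name): name is "scene" or "top"; returns the picture (420x560x3 uint8, blue, green, red); there is no depth.
- camera_info(name): a dict with "fx", "fy", "cx", "cy" (pixels), "R" (3x3) and "t" (3): a world point X has camera coordinates R X + t. Camera axes: x right, y down, z forward; pixel columns grow to the right and rows downward; lengths in m; the calibration is good to about 2 mm. A picture is of the moment at which its call begins. camera_info takes no time and is no camera call.
A pose or a line that the arm cannot do raises arm.MotionError and nothing moves.
- ticket.finish_job(): hands the job in; it is judged then, once.
Readings, each from a call of its own:
- arm.read_time(): time.
- arm.read_joint_positions(): joint angles.
- arm.read_dq(): joint speeds.
- arm.read_effort(): joint torques, N m.
- arm.read_tool_pos(): TCP position.
- arm.read_eef_rot(): TCP orientation.
- arm.read_ft_force(): force on the tool from outside, world axes, zero at the start.
- arm.read_wrist_torque(): the same for the moment, N m.
- arm.read_opening(): opening from 0.0 (shut) to 1.0 (fully open).
- arm.read_finger_force(): force on a finger pad.
Only numpy, scipy, OpenCV 4.12 (cv2) and the standard library are available. Lean on these libraries where they do the work, as an engineer would, in place of code of your own. Each camera call takes 0.05 s, during which the arm holds its last target. There are 200 camera calls.

### The job

Two steel dipping cups hang one behind the other by their handles on one hook stand. First move the front cup (the short, tapered one nearest the hook's open tip) onto the empty hook stand and leave it hanging there by its handle, then take the rear cup (tall and straight) off and stand it upright on top of the round metal banding wheel, wholly on it. Let neither cup tip over on the way.

Things in the scene. Friction and masses are not known exactly. Their poses are not given: they have to be found in the camera images.
- front_cup: Short tapered steel cup, 0.13 kg: rim 43 mm wide, bottom 27, height 45; bottom 102 mm below origin. Stiff handle of flat strap 14 wide (x), 4 thick: 50 across outside (y), 42 inside, 55 from rim to top strap. Origin: centre of top strap, z up. Pinch its flat sides from above, closing along y. Starts ~105 mm out from the crowded hook's post; that arm runs on from rear cup past this one to its tip.
- rear_cup: Tall straight steel cup, 0.13 kg, 43 mm wide, 75 tall, bottom 132 mm below origin; handle as the front cup's (50 mm across along y). Origin: centre of the top strap, z up. Starts hanging behind the front cup, about 45 mm out from the axis of the crowded hook's post; that fixed stand is the twin of the spare one. A like cup standing on the table is not wanted.
- spare_hook: Fixed dark steel stand, the empty one of two alike. Origin: post axis at table level, z up. Base 100 mm wide, post 14; from its top a level arm 10 mm thick runs along -x, axis at z = 180 mm, to an upturned tip at x = -155, z up to 199 (the stand's highest point). A hung cup's origin is at z = 187; it must rise 15 to 40 mm from there to pass over the tip.
- wheel: Banding wheel (small potter's turntable, locked): flat round bare aluminium plate 150 mm in diameter on a short foot, top face 45 mm above the table, fixed. Origin: its axis at table level, z up. The white plaster disc lying on the table is not it.
Things that resemble listed ones, but are neither listed nor needed, are in the scene too. What is shaped like the rear_cup but pink is not meant. What is shaped like the front_cup but orange is not meant.

How it is judged:
On the way, in this order (a step that is already met when the one before it is completed fails the run):
1. the front cup hangs on the spare hook, let go (x of front_cup in the frame of spare_hook between -0.152 and -0.008 m and y of front_cup in the frame of spare_hook between -0.022 and 0.022 m and z of front_cup in the frame of spare_hook between 0.175 and 0.205 m and angle between front_cup's own z axis and vertical below 0.5 rad and linear speed of front_cup below 0.05 m/s and contact force between the fingers and front_cup below 0.1 N), for 0.2 s.
2. the rear cup stands on the banding wheel, let go (horizontal distance between rear_cup and wheel below 0.06 m and angle between rear_cup's own z axis and vertical below 0.17 rad and z of rear_cup in the frame of wheel between 0.167 and 0.187 m and linear speed of rear_cup below 0.05 m/s and contact force between the fingers and rear_cup below 0.1 N), for 0.2 s.
At the end, for the whole second after the job is handed in: Front cup hanging by its handle on the spare hook's arm (strap within 22 mm of the arm sideways, 175 to 205 mm above the table, leaning under 0.5 rad); rear cup on the wheel plate within 60 mm of its axis, 10 mm in height and 0.17 rad of upright; both let go and still (under 0.05 m/s) (all of step 1 and all of step 2); the robot touches nothing.
It fails at once if a cup is tipped over (more than 1 rad from upright) (angle between any of front_cup, rear_cup's own z axis and vertical above 1 rad).
It also fails if it takes over 70 s, if anything falls off the work surface, if the arm or the gripper's body presses on something with over 40 N, if the wrist force passes 120 N, or if a joint passes its speed limit or range.

## Working session

There is one attempt and no reset: what is moved stays moved. The work goes in short steps, each a Python script; the robot and the scene stay as the last script left them, time stands still between calls to the robot, and variables do not carry over. Pictures are saved under pics/ and viewed, at most 10 in all, crops included, and the job is handed in when it is done.

```bash
mkdir -p pics
python3 - <<'E'
from station import arm,snapshot,camera_info
import cv2
for n in("scene","top"):
    cv2.imwrite(f"pics/{n}0.png",cv2.resize(snapshot(n),(784,588),interpolation=cv2.INTER_CUBIC))
    c=camera_info(n);print(n,c)
print(arm.read_tool_pos(),arm.read_eef_rot(),arm.read_time())
E
```

```text
scene {'fx': 446.9641032834483, 'fy': 446.9641032834483, 'cx': 284.3504435199619, 'cy': 203.41443103839205, 'R': array([[ 0.13825901,  0.99038852,  0.00387623],
       [ 0.73922107, -0.10058958, -0.66590836],
       [-0.65911809,  0.09493323, -0.74602348]]), 't': array([-0.07859404, -0.34151037,  1.25525188])}
top {'fx': 421.08172248875184, 'fy': 421.08172248875184, 'cx': 279.079913658942, 'cy': 213.6077190831727, 'R': array([[ 0.00775868, -0.99967219,  0.02439925],
       [-0.9968787 , -0.00964947, -0.07835655],
       [ 0.0785663 , -0.02371515, -0.99662677]]), 't': array([-0.02275197,  0.60577723,  0.89597852])}
[ 0.21278068 -0.6136166   0.30284611] [ 9.86098928e-01  1.66155130e-01 -2.22472903e-04 -1.15221420e-03] 0.1
```

View pics/scene0.png

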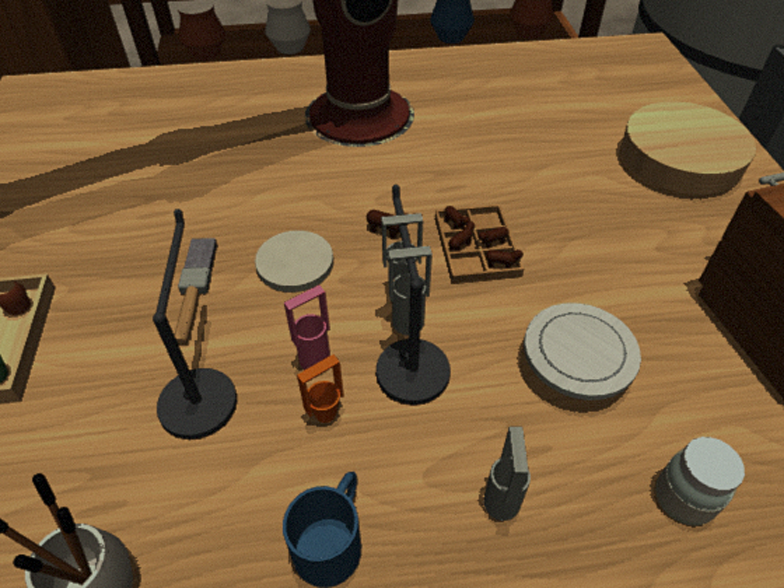

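View pics/top0.png

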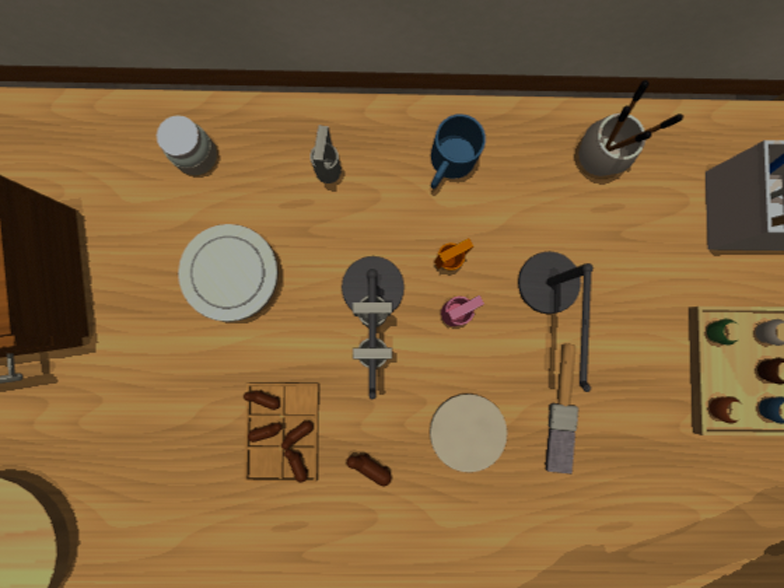

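Both views are 1.4x scale. In the scene view:
- **Front cup:** the wanted one has its strap at (402,222), nearest the tip. The lookalike is the orange cup at (322,390).
- **Rear cup:** the wanted one has its strap at (410,255). Lookalikes are the pink cup (310,330) and the steel cup standing on the table (507,475).
- **Wheel:** (582,347), a raised plate with a ring. Lookalikes are the plaster disc (295,260), the wooden bat (688,140) and the jar lid (712,460).
- **Spare hook:** base (197,402), arm tip (178,215).

Next is a close crop to check these.

Run:
```python
from station import snapshot
import cv2
t=snapshot("top");s=snapshot("scene")
cv2.imwrite("pics/crop_top.png",cv2.resize(t[165:295,225:435],None,fx=3.8,fy=3.8,interpolation=cv2.INTER_CUBIC))
a=cv2.resize(s[125:295,255:325],None,fx=3.5,fy=3.5,interpolation=cv2.INTER_CUBIC)
b=cv2.resize(s[125:295,100:180],None,fx=3.5,fy=3.5,interpolation=cv2.INTER_CUBIC)
cv2.imwrite("pics/crop_sc.png",cv2.hconcat([a,b]))
```

```text
(no output)
```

View pics/crop_top.png

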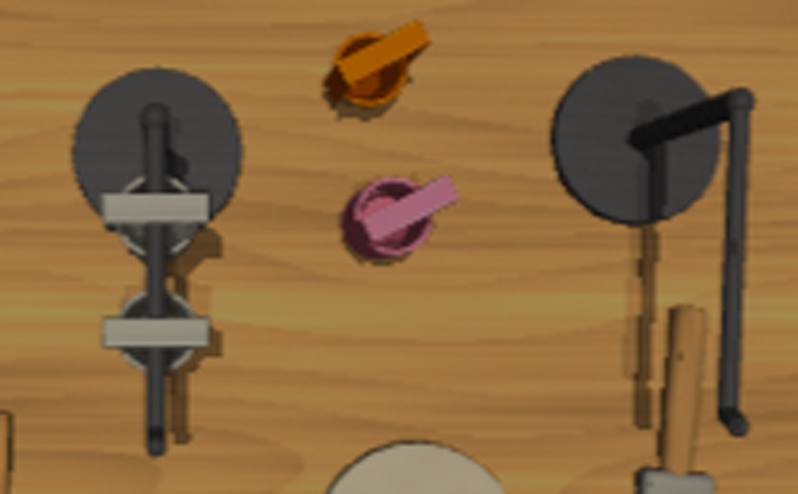

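View pics/crop_sc.png

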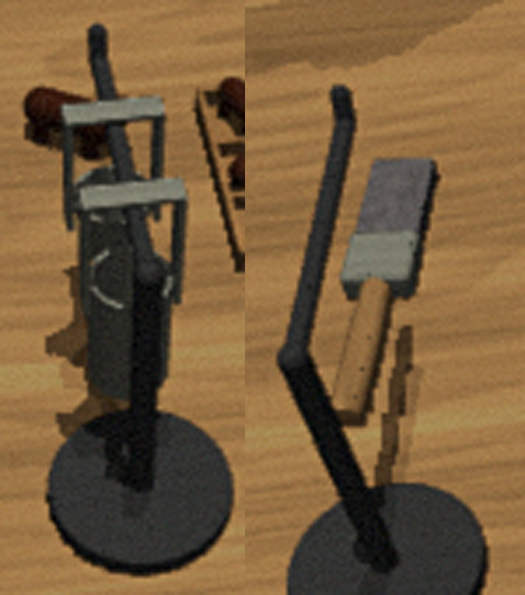

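The crops confirm the choice: front strap at (156,332) and rear strap at (156,208) in the top crop, with the spare arm running from (740,101) to (737,422). I'll localise these in both views.

```bash
cat > h.py <<'E'
from station import arm,snapshot,camera_info,ticket
import numpy as np, cv2
from scipy.spatial.transform import Rotation as Ro
C={n:camera_info(n) for n in("scene","top")}
def ray(n,p):
    c=C[n];d=c["R"].T@[(p[0]-c["cx"])/c["fx"],(p[1]-c["cy"])/c["fy"],1];return -c["R"].T@c["t"],d
def at(n,p,z):
    o,d=ray(n,p);return (o+d*(z-o[2])/d[2])[:2]
def tri(a,b):
    A=[];B=[]
    for n,p in(("top",a),("scene",b)):
        o,d=ray(n,p);d=d/np.linalg.norm(d);P=np.eye(3)-np.outer(d,d);A.append(P);B.append(P@o)
    return np.linalg.lstsq(np.vstack(A),np.hstack(B),rcond=None)[0]
def quat(yaw): # tool down; closing axis (tool y) at angle yaw in world
    y=np.array([np.cos(yaw),np.sin(yaw),0]);z=np.array([0,0,-1.]);return Ro.from_matrix(np.c_[np.cross(y,z),y,z]).as_quat()
E
python3 - <<'E'
from h import *
np.set_printoptions(precision=4,suppress=True)
T=lambda u,v:((u+.5)/3.8+225-.5,(v+.5)/3.8+165-.5)
A=lambda u,v:((u+.5)/3.5+255-.5,(v+.5)/3.5+125-.5)
B=lambda u,v:((u-245+.5)/3.5+100-.5,(v+.5)/3.5+125-.5)
for k,t,s,z in [("front",T(156,332),A(115,111),.189),("rear",T(156,208.5),A(132,193),.189),
 ("frL",T(103,332),A(64,115),.189),("frR",T(209,332),A(164,107),.189),
 ("reL",T(103,208.5),A(80,200),.189),("reR",T(209,208.5),A(186,187),.189),
 ("ccorner",T(155,115),A(148,265),.183),("ctip",T(156,440),A(97,33),.197),("cbase",T(157,152),A(140,487),.012),
 ("scorner",T(740,99),B(291,354),.183),("stip",T(737,424),B(341,95),.197),("sbase",T(636,140),B(388,580),.012),
 ("wheel",(228/1.4,272/1.4),(582/1.4,345/1.4),.045),("whL",(179/1.4,272/1.4),(525/1.4,347/1.4),.045),("whR",(277/1.4,272/1.4),(639/1.4,347/1.4),.045)]:
    print(k,at("top",t,z),at("scene",s,z),tri(t,s))
E
```

```text
front [0.5243 0.0097] [0.5241 0.0109] [0.5243 0.0103 0.1893]
rear [0.5821 0.0103] [0.5813 0.0107] [0.5821 0.0105 0.1898]
frL [0.5241 0.0345] [ 0.5236 -0.0143] [0.5223 0.0103 0.1872]
frR [ 0.5244 -0.0151] [0.5244 0.0353] [0.5299 0.0092 0.1996]
reL [0.5819 0.0352] [ 0.5826 -0.014 ] [0.5802 0.0109 0.1858]
reR [ 0.5824 -0.0146] [0.5808 0.0364] [0.5871 0.0098 0.2013]
ccorner [0.6272 0.0113] [0.6219 0.012 ] [0.6265 0.0112 0.1882]
ctip [0.4748 0.0092] [0.4734 0.0089] [0.4749 0.0089 0.1982]
cbase [0.6266 0.0115] [0.6268 0.0112] [0.6266 0.0114 0.0117]
scorner [ 0.638 -0.27 ] [ 0.6356 -0.2713] [ 0.6377 -0.2698  0.1853]
stip [ 0.4838 -0.2607] [ 0.4846 -0.2606] [ 0.4837 -0.2609  0.1963]
sbase [ 0.6365 -0.2698] [ 0.6454 -0.2692] [ 0.6378 -0.2729  0.0002]
wheel [0.6432 0.2308] [0.6412 0.2334] [0.6431 0.231  0.0479]
whL [0.6424 0.3046] [0.6342 0.1583] [0.6356 0.224  0.0672]
whR [0.644  0.1566] [0.6544 0.3064] [0.6693 0.2081 0.1003]
```

Both views agree to about 1–2 mm, and the heights and sizes match the spec: 58 mm between straps, 155 mm arm and 150 mm wheel. The spare arm is yawed about −0.06 rad. Next I check reach, then grasp, lift and carry the front cup to just outside the spare hook's tip.

```bash
cat >> h.py <<'E'
F=np.array([.5242,.0102]);RR=np.array([.582,.0107]);W=np.array([.642,.230])
P=np.array([.637,-.270]);ys=-.062;ax=np.array([np.cos(ys),np.sin(ys)])
ZG=.223;UP=.027
v=lambda xy,z:[float(xy[0]),float(xy[1]),float(z)]
def st(m): print(m,"t%.1f"%arm.read_time(),np.round(arm.read_tool_pos(),4),"op%.3f"%arm.read_opening(),"ff%.1f"%arm.read_finger_force(),np.round(arm.read_ft_force(),1),flush=True)
E
python3 - <<'E'
from h import *
for s in(1,-1):
    q=quat(s*np.pi/2); 
    for xy,z in((F,.33),(F,ZG),((.43,.0102),ZG+UP),(P-.2*ax,ZG+UP),(RR,ZG),(W,.23)):
        j=arm.ik(v(xy,z),q);print(s,xy,None if j is None else np.round(j,2))
E
```

```text
1 [0.5242 0.0102] [ 0.49  0.51 -0.85  1.73  0.42  1.1   1.08]
1 [0.5242 0.0102] [ 0.43  0.63 -0.76  1.87  0.56  0.87  0.96]
1 (0.43, 0.0102) [ 0.53  0.47 -0.85  2.08  0.5   0.8   0.95]
1 [ 0.43738428 -0.25760794] [ 0.98  0.56 -0.74  1.88  0.48  0.89  1.57]
1 [0.582  0.0107] [ 0.4   0.71 -0.77  1.71  0.59  0.97  0.98]
1 [0.642 0.23 ] [ 0.04  0.86 -0.83  1.39  0.66  1.17  0.69]
-1 [0.5242 0.0102] [ 0.09  0.4  -0.22  1.74  0.1   1.01 -1.73]
-1 [0.5242 0.0102] [-0.01  0.52 -0.07  1.88  0.05  0.74 -1.68]
-1 (0.43, 0.0102) [ 0.06  0.36 -0.18  2.09  0.1   0.69 -1.75]
-1 [ 0.43738428 -0.25760794] [ 0.48  0.46  0.02  1.9  -0.01  0.78 -1.07]
-1 [0.582  0.0107] [-0.03  0.6  -0.05  1.72  0.04  0.82 -1.66]
-1 [0.642 0.23 ] [-0.29  0.74 -0.15  1.4   0.12  1.01 -2.04]
```

Run:
```python
from h import *
q=quat(-np.pi/2)
arm.line_to([.213,-.614,.36],.2)
arm.movep(v(F,.36),q); st("above")
arm.line_to(v(F,.28),.2); arm.line_to(v(F,ZG),.08); st("down")
arm.move_gripper(0.4,40); st("grip")
arm.line_to(v(F,ZG+UP),.05); st("lift")
arm.line_to(v((.43,.0102),ZG+UP),.08); st("out")
arm.line_to(v(P-.2*ax,ZG+UP),.15,quat(-np.pi/2+ys)); st("at spare")
for n,(a,b,c,d) in (("scene",(90,330,90,330)),("top",(140,320,240,480))):
    cv2.imwrite(f"pics/{n}1.png",cv2.resize(snapshot(n)[a:b,c:d],None,fx=2.5,fy=2.5,interpolation=cv2.INTER_CUBIC))
a=cv2.imread("pics/scene1.png");b=cv2.imread("pics/top1.png")
b=cv2.resize(b,None,fx=.33,fy=.33) if 0 else b[:, :]
```

```text
above t3.1 [0.5244 0.0091 0.3599] op1.003 ff0.0 [-0.1 -0.3  0.1]
down t4.5 [0.5246 0.0103 0.2235] op1.003 ff0.0 [-0.3 -0.2  0.6]
grip t4.9 [0.5245 0.0103 0.2236] op0.578 ff41.0 [0.2 0.3 2.6]
lift t5.6 [0.5241 0.0101 0.25  ] op0.578 ff41.5 [-0.8 -0.2 -1.3]
out t7.0 [0.4306 0.0102 0.2501] op0.578 ff41.5 [-0.2 -0.2  0.1]
at spare t8.9 [ 0.4375 -0.2566  0.25  ] op0.579 ff41.5 [-0.4  0.   0. ]
```

View pics/scene1.png

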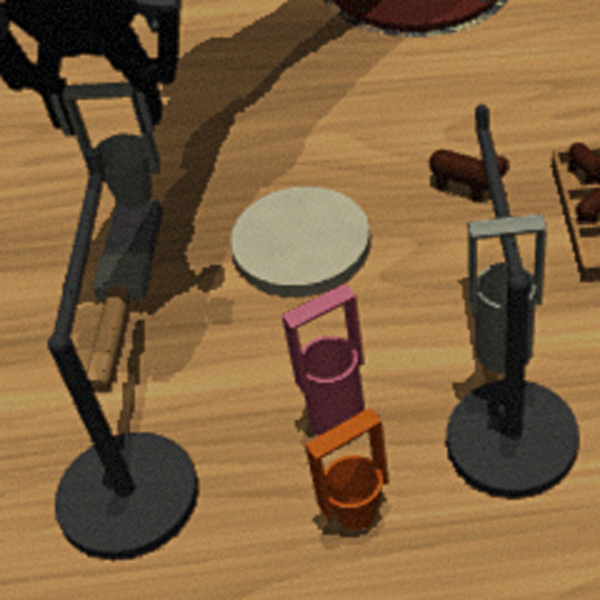

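The front cup is held upright just outside the spare tip, strap at crop (105,90), with the tip inside the handle opening. The rear cup still hangs with its strap at (507,227). Next: thread it on, lower and release.

Run:
```python
from h import *
p=P-.085*ax
arm.line_to(v(p,ZG+UP),.08); st("threaded")
arm.line_to(v(p,ZG+.001),.04); st("lowered")
arm.move_gripper(1.0); st("open")
arm.pause(.3)
arm.line_to(v(p,.36),.15); arm.pause(.5); st("clear")
arm.movep(v((.50,-.10),.36),quat(-np.pi/2))
cv2.imwrite("pics/scene2.png",cv2.resize(snapshot("scene")[90:330,90:330],None,fx=2.5,fy=2.5,interpolation=cv2.INTER_CUBIC))
```

```text
threaded t10.6 [ 0.5517 -0.2649  0.2501] op0.580 ff41.5 [-0.4  0.1 -0.7]
lowered t11.4 [ 0.5523 -0.2648  0.2239] op0.580 ff41.5 [-0.2 -0.2 -0.6]
open t11.8 [ 0.5522 -0.2648  0.2241] op0.996 ff0.0 [-0.5  0.4 -0.2]
clear t13.7 [ 0.5522 -0.2647  0.3599] op0.996 ff0.0 [-0.1  0.4 -0.4]
```

View pics/scene2.png

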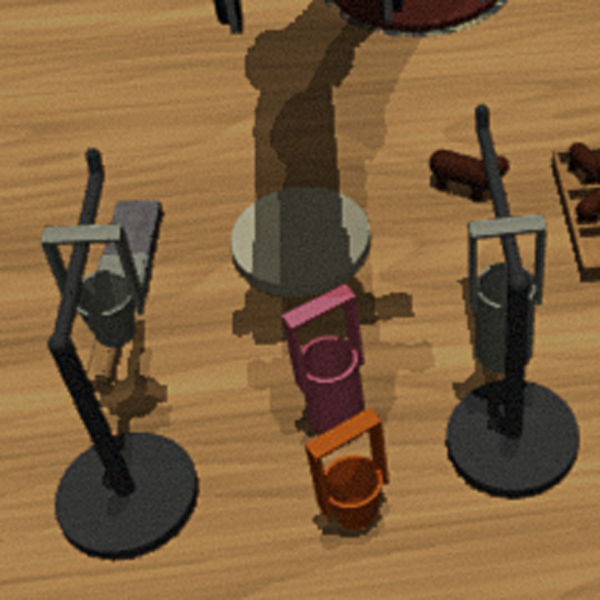

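The front cup hangs on the spare arm, strap at (82,236), upright and released. The rear cup is unchanged at (507,227). Next I take the rear cup out past the tip, move it sideways and then over to the wheel.

Run:
```python
from h import *
q=quat(-np.pi/2)
arm.movep(v(RR,.36),q)
arm.line_to(v(RR,.28),.2); arm.line_to(v(RR,ZG),.08); st("down")
arm.move_gripper(0.4,40); st("grip")
arm.line_to(v(RR,ZG+UP),.05); st("lift")
arm.line_to(v((.43,.0102),ZG+UP),.08); st("out")
arm.line_to(v((.43,.13),ZG+.05),.12); arm.line_to(v(W,ZG+.05),.12); st("over wheel")
arm.line_to(v(W,.222),.06);arm.pause(.3); st("near")
cv2.imwrite("pics/scene3.png",cv2.resize(snapshot("scene")[130:330,330:530],None,fx=3,fy=3,interpolation=cv2.INTER_CUBIC))
```

```text
down t16.5 [0.5824 0.0108 0.2235] op0.996 ff0.0 [ 0.4 -0.4  0.8]
grip t16.9 [0.5823 0.0108 0.2236] op0.578 ff41.0 [-1.   0.2  2.7]
lift t17.6 [0.5818 0.0106 0.2499] op0.579 ff41.5 [-1.   0.5 -1.4]
out t19.6 [0.4304 0.0102 0.25  ] op0.581 ff41.5 [-0.2 -0.9 -0.8]
over wheel t22.9 [0.6418 0.2298 0.2732] op0.583 ff41.5 [ 1.3  0.3 -1. ]
near t24.2 [0.6421 0.23   0.2223] op0.580 ff41.5 [-0.4  0.7 -1.8]
```

View pics/scene3.png

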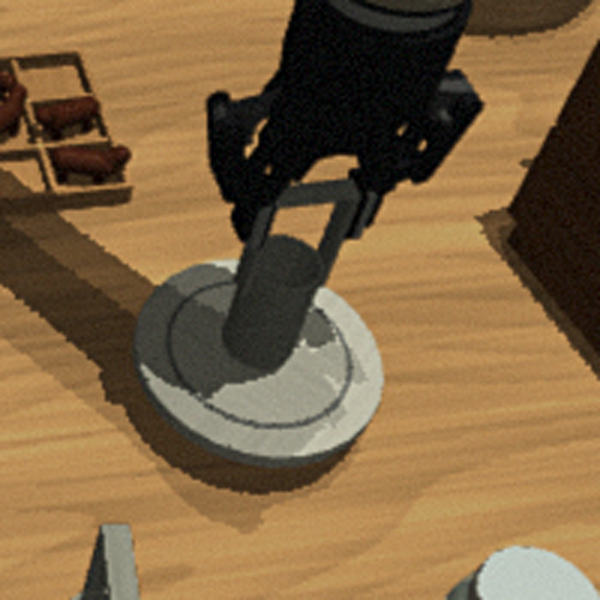

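The cup is upright in the grip, its bottom at crop (265,355), inside the wheel's ring. Now lower it until it touches, and release.

Run:
```python
from h import *
f0=arm.read_ft_force()[2]; z=.222
while z>.207:
    z-=.001; arm.line_to(v(W,z),.02)
    if arm.read_ft_force()[2]-f0>3: break
st("touch"); arm.move_gripper(1.0); arm.pause(.4); st("open")
arm.line_to(v(W,.36),.12); arm.pause(.5); st("clear")
arm.movep(v((.48,.10),.40),quat(-np.pi/2)); arm.pause(.5)
cv2.imwrite("pics/scene4.png",cv2.resize(snapshot("scene"),(784,588),interpolation=cv2.INTER_CUBIC))
```

```text
touch t26.5 [0.6421 0.2301 0.2138] op0.583 ff41.9 [-1.  -1.1  3.1]
open t27.4 [0.642 0.23  0.213] op1.003 ff0.0 [ 0.4  0.3 -0.1]
clear t29.2 [0.642 0.23  0.36 ] op0.995 ff0.0 [0.8 0.2 0.1]
```

View pics/scene4.png

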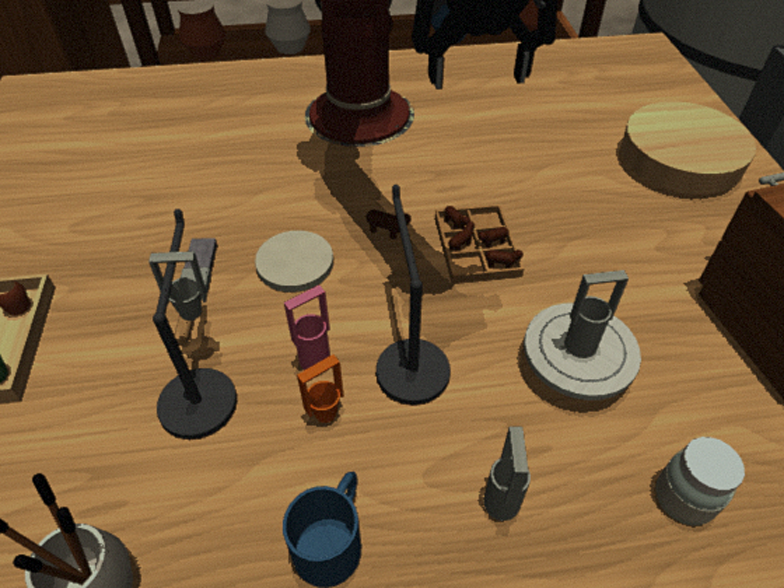

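The rear cup stands upright at the wheel's centre (587,345), the front cup hangs on the spare hook (178,258), and the gripper is clear of both.

```bash
python3 -c "
from h import *
print(ticket.finish_job())"
```

```text
the job is handed in; nothing more can be done
None
```

The job is handed in: the front cup hangs released on the spare hook and the rear cup stands upright at the centre of the banding wheel; the hand-in returned no verdict.

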